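# Open the child-safe cap of the button jar

## Robot

A 6-joint arm with a two-finger parallel gripper is mounted at the origin on the work surface. World frame = base frame: x ahead of the robot, y to its left, z up, the work surface at z = 0. Lengths are in m, angles in degrees, forces in N, time in s.
With the tool pointing down it reaches from about 0.35 to 1 m from the base axis. Payload 7.1 kg.
Tool frame: the origin (TCP) lies at the very end of the fingers, on their centre line; the grasp point (between the pads) lies 19 mm behind it; z points along the fingers, y is the line along which they close (so a half turn about z gives the same grasp; the last joint's range is limited). The gripper opens to 85 mm and grips with 20 to 120 N. Pads are 22 mm wide; open, the fingers measure 114 mm over their backs; the gripper's body (76 mm by 85 mm) begins 54 mm behind the grasp point. The pads swing forward as they close: fully open they stand 13 mm farther back than shut.
Start: joints at [-72.88, 24.242, 93.386, -0, 62.372, -1.089], TCP at [0.195, -0.594, 0.205] pointing down, gripper open.
Joint ranges: [-172.04, 172.04], [-51.8, 120.97], [4.93, 147.93], [-75.15, 255.16], [6.16, 154.13], [-145.62, 145.62]. Speed limits (degrees/s): [136.94, 136.94, 172.46, 180, 180, 180].

## Interface

Orientations are given as [roll, pitch, yaw] about the fixed x, y, z axes, in that order (R = Rz(yaw) Ry(pitch) Rx(roll)).
In Python, from workcell import read_state, read_camera, close_job gives the robot as it stands. The module is installed in compiled form; this text tells all that it offers.
- The arm moves only by the tool carry_out, never from a script. Its argument "increments" is a list that holds one entry, the list of rows, each a list of 7 numbers: the shift along the tool's x, y, z in units of 0.5 m (1.0 is 0.5 m), then the turn, a rotation vector about the tool's x, y, z in units of pi/2 rad (1.0 is pi/2 rad), then the opening, from -1 (shut) to 1 (fully open). In form: [[[dx, dy, dz, rx, ry, rz, claw], ...]]. A call has 1 to 10 rows; each row is the pose to reach, as a shift and turn from the pose commanded when the call began, along the tool's axes at that moment; what a row does not reach only later rows make up. A row lasts 1/10 s, in which the tool goes at most 50 mm and 8.59 degrees, less where a joint would pass 70% of its speed; a pose out of reach is approached as far as the arm can. A call with a number of a shift or a turn outside -1 to 1 is refused whole. A call with a gripper value outside its range is refused whole. The fingers move at their own pace and stop on an object; "grip_force" is the grip in N (left out, the last holds). Time passes only in rows, so rows that repeat a pose let the fingers close. It gives the time, the measured TCP pose, the force, the opening and the grip force at its end, in the units of the state.
- read_state(): the state, without advancing time (a new reading comes with each control period).
- read_camera(name): name is "scene" or "top"; returns a dict with "img" (420x560x3 uint8, red, green, blue), "fx", "fy", "cx", "cy" (pixels), "position" and "attitude" of the camera in the world. Camera axes: x right, y down, z forward; pixel columns grow to the right and rows downward; lengths in m; the calibration is good to about 2 mm. A picture is of the moment at which its call begins. There is no depth.
- close_job(): hands the job in; it is judged then, once.
The state is a dict: "clock": time; "joints": joint angles; "qvel": joint speeds; "tau": joint torques, N m; "ee_pos": TCP position; "eef_rot": TCP orientation; "wrist_force": force on the tool from outside, world axes, zero at the start; "moment": the same for the moment, N m; "grip_width": finger opening in m; "grip_force": force on a finger pad.
Only numpy, scipy, OpenCV 4.12 (cv2) and the standard library are available. Lean on these libraries where they do the work, as an engineer would, in place of code of your own. Each camera call takes 0.05 s, during which the arm holds its last target. There are 200 camera calls.

## Task

Open the button jar, the one standing in a round wooden foot: push its child-safe cap down against the spring, keep it down while twisting it anticlockwise about a fifth to a quarter turn until it is free, and lift it off. Finish while still holding the cap in the gripper, upright and still, about ten centimetres straight above the jar; do not put it down or let go. Leave everything else on the shelf where it is.

Things in the scene. Friction and masses are not known exactly. Their poses are not given: they have to be found in the camera images.
- jar: Glass jar full of buttons, glass diameter 76 mm, in a round wooden foot (diameter 100 mm, 20 mm high) fixed to the shelf: it cannot move or turn. Origin: centre of the foot's underside; z up on the jar's axis. The glass slopes in above 88 mm to a flat shoulder ring, diameter 54 mm, at 105 mm; the neck above it is inside the cap. Jar and plain_jar change places from start to start.
- cap: White round ribbed safety cap on the jar, outside diameter 53 mm, 30 mm tall, loose, 40 g (+-20 percent), raised arrow along its x on its flat top. Origin: centre of the skirt's lower edge; z up. At the start it is locked: origin 112 mm above the jar's origin, top at 142 mm, x along the jar's x, the skirt's edge 7 mm above the shoulder. Not pushed down, it neither lifts nor turns.
- cap_top (a point): Centre of the cap's flat top, 30 mm above the cap's origin. Grip the skirt from above, at any yaw, with 60 N or more, and press, twist and lift in that one grasp; fingertips 24 mm below this point stay clear of the shoulder when pressed.
- liner (a joint): Sprung liner in the neck that pushes the cap up: m by which it is pressed down, 0 when locked. 5 N at 0, about 10 N at 0.007, where the skirt meets the shoulder. Held down by 5 to 7 mm (over 4 needed) the cap turns anticlockwise from above (increasing yaw), not clockwise. Turned 60 to 125 degrees (75 is good, hard stop at about 135) it is free and lifts straight off.
- plain_jar: Stands upright, loose, a bystander: leave it alone. Origin at the centre of its underside, z up. Ordinary glass jar, diameter 90 mm, 110 mm tall with a wide steel screw lid of diameter 82 mm; it has no wooden foot.
- big_spool: Stands upright, loose, a bystander: leave it alone. Origin at the centre of its underside, z up. Wooden thread spool, diameter 40 mm, 45 mm tall.
- small_spool: Stands upright, loose, a bystander: leave it alone. Origin at the centre of its underside, z up. Wooden thread spool, diameter 30 mm, 32 mm tall.
- darning_mushroom: Stands upright, loose, a bystander: leave it alone. Origin at the centre of its underside, z up. Dark wooden darning mushroom, head diameter 64 mm, 92 mm tall.
- tea_glass: Stands upright, loose, a bystander: leave it alone. Origin at the centre of its underside, z up. Open tea glass, rim diameter 60 mm, 85 mm tall.
- tin: Stands upright, loose, a bystander: leave it alone. Origin at the centre of its underside, z up. Round metal tin, diameter 77 mm, 76 mm tall.
- hanger: Pink plastic clothes hanger lying flat on the shelf, 400 mm along its y, 10 mm thick, its steel hook to +x; loose, a bystander: leave it alone. Origin on the shelf, 70 mm towards the hook from the long bar.
Things that resemble listed ones, but are neither listed nor needed, are in the scene too. Leave any black look-alike of the jar alone.

How it is judged (in metres and radians):
On the way, in this order (a step that is already met when the one before it is completed fails the run):
1. the cap is pushed down by more than 3 mm, still locked (z of cap in the frame of jar below 0.109 m and angle between the x axis of cap and the x axis of jar, either way round below 0.5 rad), for 0.05 s.
2. the cap is twisted by more than 46 degrees while still on the neck (angle between the x axis of cap and the x axis of jar, either way round above 0.8 rad and z of cap in the frame of jar below 0.125 m and horizontal distance between cap and jar below 0.01 m), for 0.05 s.
At the end, for the whole second after the job is handed in: The fingers hold the cap (over 2 N), not touching the jar, its lower edge 175 to 310 mm above the jar's underside (63 to 198 mm above where it was locked), within 40 mm of the jar's axis, tilted less than 0.3 rad and still (under 30 mm/s); every bystander is within 30 mm of its start and not tipped (z of cap in the frame of jar between 0.175 and 0.31 m and horizontal distance between cap and jar below 0.04 m and angle between each of cap, plain_jar, big_spool, small_spool, darning_mushroom, tea_glass, tin, hanger's own z axis and vertical below 0.3 rad and height (world z) of cap above 0.175 m and contact force between cap and the fingers above 2 N and contact force between cap and jar below 0.05 N and linear speed of cap below 0.03 m/s and distance of each of plain_jar, big_spool, small_spool, darning_mushroom, tea_glass, tin, hanger from where it was at the start of the episode below 0.03 m); the arm keeps its last pose, push and grip.
It fails at once if a bystander is pushed more than 30 mm from its place or tipped over (distance of any of plain_jar, big_spool, small_spool, darning_mushroom, tea_glass, tin, hanger from where it was at the start of the episode above 0.03 m or angle between any of plain_jar, big_spool, small_spool, darning_mushroom, tea_glass, tin, hanger's own z axis and vertical above 0.5 rad).
It also fails if it takes over 38 s, if anything falls off the work surface, if the arm or the gripper's body presses on something with over 40 N, if the wrist force passes 120 N, or if a joint passes its speed limit or range.

## Working session

There is one attempt and no reset: what is moved stays moved. The work goes in short steps, Python scripts to look and compute and a tool call to move; the robot and the scene stay as the last step left them, time stands still between calls to the robot, and variables do not carry over. Pictures are saved under pics/ and viewed, at most 10 in all, crops included, and the job is handed in when it is done.

Besides the shell and the picture viewer there is one more tool, called by a JSON object that holds its "api" and its "payload", one argument or row to a line. carry_out: Moves the arm, as the interface text tells. Shifts and turns lie within -1 to 1; 1 stands for 0.5 m of shift or pi/2 rad of turn. Its arguments: {"type":"object","properties":{"increments":{"type":"array"},"grip_force":{"type":"number"}},"required":["increments"]}

```bash
mkdir -p pics; python3 - <<'E'
from workcell import *
import cv2
s=read_state();print({k:s[k] for k in('clock','ee_pos','eef_rot','wrist_force','grip_width')})
for n in('scene','top'):
    c=read_camera(n);print(n,{k:c[k] for k in c if k!='img'})
    cv2.imwrite(f'pics/{n}0.png',c['img'][:,:,::-1])
E
```

```text
{'clock': 0.0, 'ee_pos': array([ 0.19514519, -0.59312618,  0.20432703]), 'eef_rot': array([-1.79910649e+02, -1.44261869e-03,  1.82085746e+01]), 'wrist_force': array([ 0.63945426,  0.09659358, -0.29002979]), 'grip_width': 0.08544874332020748}
scene {'fx': 534.7439105050859, 'fy': 534.7439105050859, 'cx': 286.3254888109227, 'cy': 212.1846441848447, 'position': array([ 1.08819665, -0.86625059,  0.80902392]), 'attitude': array([-124.27264531,    0.15886195,   29.70885829])}
top {'fx': 441.7156551842411, 'fy': 441.7156551842411, 'cx': 281.19973560793204, 'cy': 203.94406189573562, 'position': array([0.4033248 , 0.00862518, 1.20818715]), 'attitude': array([-169.40957543,   -0.72938099,  -88.55496295])}
```

View pics/scene0.png

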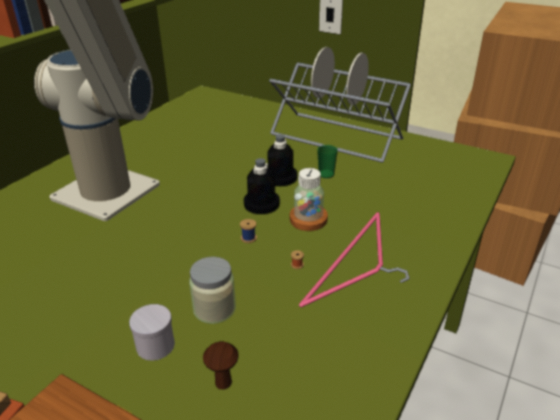

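View pics/top0.png

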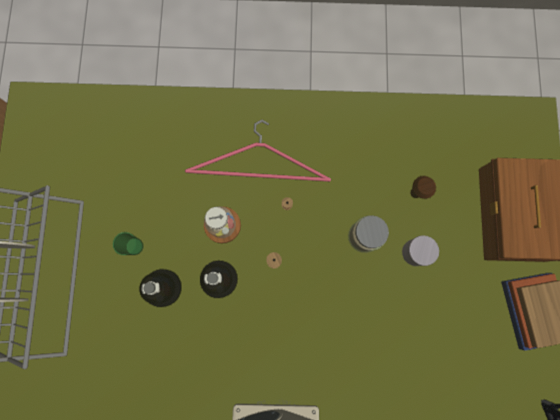

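The jar with the white cap is at scene (310,180) and top (216,217). Two black look-alikes stand behind it at top (219,278) and (160,288), and the tea glass is at top (128,244). I'll measure the cap, the foot, and the arrow.

```bash
cat > h.py <<'E'
import numpy as np,cv2
from workcell import *
from scipy.spatial.transform import Rotation as R
def ray(c,u,v):
    d=R.from_euler('xyz',c['attitude'],degrees=True).apply([(u-c['cx'])/c['fx'],(v-c['cy'])/c['fy'],1.])
    return np.array(c['position']),d
def plane(c,u,v,z):
    p,d=ray(c,u,v);return p+d*(z-p[2])/d[2]
def tri(c1,a,c2,b):
    p,d=ray(c1,*a);q,e=ray(c2,*b)
    t=np.linalg.lstsq(np.c_[d,-e],q-p,rcond=None)[0]
    x,y=p+d*t[0],q+e*t[1];return (x+y)/2,np.linalg.norm(x-y)
E
python3 - <<'E'
from h import *
t=read_camera('top');s=read_camera('scene')
def blob(m,box):
    u0,u1,v0,v1=box;w=np.zeros(m.shape,np.uint8);w[v0:v1,u0:u1]=m[v0:v1,u0:u1]
    n,l,st,ce=cv2.connectedComponentsWithStats(w.astype(np.uint8));i=1+np.argmax(st[1:,4]);return ce[i],st[i]
W=lambda c:((c['img'].min(2)>150)&(np.ptp(c['img'].astype(int),axis=2)<40)).astype(np.uint8)
tc=blob(W(t),(195,240,198,235));sc=blob(W(s),(290,330,165,200));print(tc,sc)
h=cv2.cvtColor(t['img'],cv2.COLOR_RGB2HSV)
foot=((h[...,0]<16)&(h[...,1]>110)&(h[...,2]>60)).astype(np.uint8)
f=blob(foot,(195,250,198,250));print('foot',f)
u,v,w,hh=f[1][:4]
print('foot bbox right/bottom z.02',plane(t,u+w,f[0][1],.02),plane(t,f[0][0],v+hh,.02))
print('top cap z.142',plane(t,*tc[0],.142))
print('scene white centroid z.135',plane(s,*sc[0],.13))
a=cv2.resize(t['img'][195:250,190:250],None,fx=8,fy=8,interpolation=2)
b=cv2.resize(s['img'][160:235,280:340],None,fx=5,fy=5,interpolation=2)
b=cv2.copyMakeBorder(b,0,max(0,a.shape[0]-b.shape[0]),0,0,0)
print('black neighbours etc. z=.03',[ (k,plane(t,*k,z)[:2].round(3)) for k,z in(((219,278),.06),((160,288),.06),((128,244),.04),((287,203),.03),((274,260),.045),((258,175),.01))])
o=np.zeros((480,780,3),np.uint8);o[:a.shape[0],:480]=a;o[:b.shape[0],480:]=b[:480,:300]
cv2.imwrite('pics/crop.png',o[:,:,::-1])
E
```

```text
(array([215.7 , 217.22]), array([206, 207,  21,  21, 300], dtype=int32)) (array([308.24102564, 174.48717949]), array([299, 169,  21,  17, 195], dtype=int32))
foot (array([226.28363636, 230.75272727]), array([204, 208,  36,  35, 275], dtype=int32))
foot bbox right/bottom z.02 [0.54904623 0.10857038 0.02      ] [0.51496924 0.14398393 0.02      ]
top cap z.142 [0.56565178 0.15885445 0.142     ]
scene white centroid z.135 [0.55728629 0.1715967  0.13      ]
black neighbours etc. z=.03 [((219, 278), array([0.421, 0.154])), ((160, 288), array([0.392, 0.302])), ((128, 244), array([0.504, 0.4  ])), ((287, 203), array([ 0.627, -0.016])), ((274, 260), array([0.471, 0.014])), ((258, 175), array([0.708, 0.066]))]
```

View pics/crop.png

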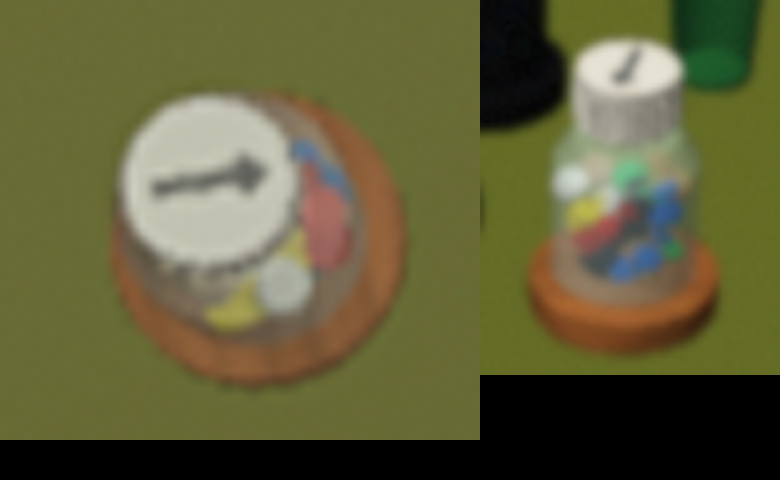

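```bash
python3 - <<'E'
from h import *
t=read_camera('top');s=read_camera('scene')
print(tri(t,(215.7,217.2),s,(309.4,173.7)))
print('cap top', plane(t,215.7,217.2,.142),'scene',plane(s,309.4,173.7,.142))
print('foot',plane(t,221.9,224.25,.012))
a,b=plane(t,190+155/8,195+187/8,.142),plane(t,190+268/8,195+174/8,.142);d=b-a;print('arrow yaw',np.degrees(np.arctan2(d[1],d[0])))
E
```

```text
(array([0.5662536 , 0.15927068, 0.14096662]), np.float64(0.0009355351442790752))
cap top [0.56570105 0.15885703 0.142     ] scene [0.56736803 0.15808276 0.142     ]
foot [0.56652974 0.15928496 0.012     ]
arrow yaw -81.77318380010726
```

{"api": "carry_out", "payload": {
  "increments": [
    [[0.1,-0.1,-0.08,0,0,0,1],[0.6,-0.6,-0.08,0,0,0,1],[0.6,-0.6,-0.08,0,0,0,1],[0.6,-0.6,-0.08,0,0,0,1],[0.6,-0.6,-0.08,0,0,0,1],[0.6,-0.6,-0.08,0,0,0,1],[0.6,-0.6,-0.08,0,0,0,1],[0.6,-0.6,-0.08,0,0,0,1],[0.6,-0.6,-0.08,0,0,0,1],[0.6,-0.6,-0.08,0,0,0,1]]
  ]
}}

```text
clock: 1.3
ee_pos: [0.3878, -0.2121, 0.2455]
eef_rot: [-180.0, -0.1, 18.5]
wrist_force: [0.1, -0.9, 0.3]
grip_width: 0.0858
grip_force: 0.0
```

```bash
cat >> h.py <<'E'
def togo(x,y,z):
    s=read_state();r=R.from_euler('xyz',s['eef_rot'],degrees=True)
    print(s['clock'],s['ee_pos'].round(4),s['eef_rot'].round(2),s['joints'].round(1),s['wrist_force'].round(1),'units',(r.inv().apply(np.array([x,y,z])-s['ee_pos'])/.5).round(4))
E
python3 -c "
from h import *
togo(.566,.159,.19)"
```

```text
1.3 [ 0.3878 -0.2121  0.2455] [-1.800e+02 -5.000e-02  1.846e+01] [-30.3   5.4 113.2   0.   61.3  41.3] [ 0.1 -0.9  0.3] units [ 0.573  -0.5912  0.1115]
```

{"api": "carry_out", "payload": {
  "increments": [
    [[0.57,-0.59,0.03,0,0,0,1],[0.57,-0.59,0.03,0,0,0,1],[0.57,-0.59,0.03,0,0,0,1],[0.57,-0.59,0.03,0,0,0,1],[0.57,-0.59,0.03,0,0,0,1],[0.57,-0.59,0.03,0,0,0,1],[0.57,-0.59,0.03,0,0,0,1],[0.57,-0.59,0.03,0,0,0,1],[0.57,-0.59,0.03,0,0,0,1],[0.57,-0.59,0.03,0,0,0,1]]
  ]
}}

```text
clock: 2.3
ee_pos: [0.5655, 0.1551, 0.2295]
eef_rot: [180.0, 0.0, 18.3]
wrist_force: [-0.1, -0.6, -0.3]
grip_width: 0.0853
grip_force: 0.0
```

```bash
python3 -c "
from h import *
togo(.566,.159,.118)
t=read_camera('top');s=read_camera('scene')
o=np.zeros((500,800,3),np.uint8);o[:400,:400]=cv2.resize(t['img'][160:260,170:270],(400,400));o[:480,400:]=cv2.resize(s['img'][110:230,260:360],(400,480));cv2.imwrite('pics/near.png',o[:,:,::-1])"
```

```text
2.3 [0.5655 0.1551 0.2295] [1.7999e+02 4.0000e-02 1.8330e+01] [14.2 19.5 97.1 -0.  63.4 85.9] [-0.1 -0.6 -0.3] units [ 0.0036 -0.0072  0.223 ]
```

View pics/near.png

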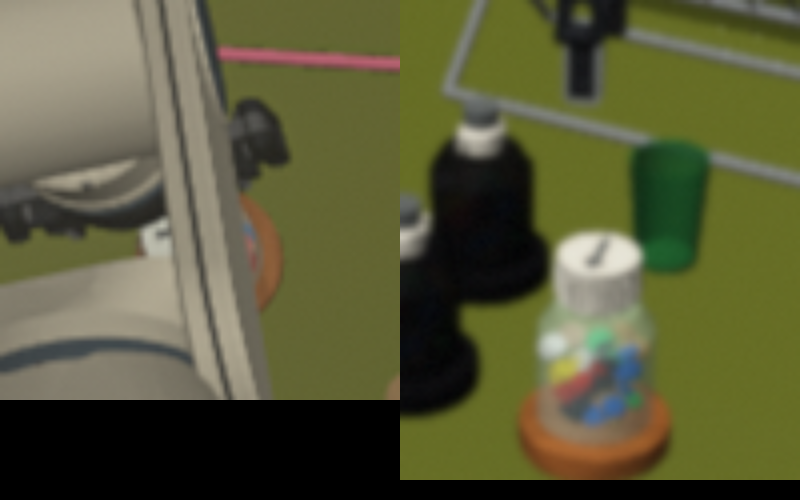

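The top view is mostly blocked by the arm. In the scene view the open gripper (crop (585,60)) hangs over the white cap (crop (598,260)), with nothing in the way.

```bash
python3 -c "
from h import *
togo(.566,.159,.118)"
```

```text
2.4 [0.5645 0.153  0.2297] [1.7998e+02 8.0000e-02 1.8190e+01] [14.  19.4 97.3 -0.  63.4 85.8] [-0.4 -0.7 -0. ] units [ 0.0069 -0.0105  0.2234]
```

{"api": "carry_out", "payload": {
  "increments": [
    [[0.007,-0.0105,0.06,0,0,0,1],[0.007,-0.0105,0.12,0,0,0,1],[0.007,-0.0105,0.12,0,0,0,1],[0.007,-0.0105,0.12,0,0,0,1]]
  ]
}}

```text
clock: 2.8
ee_pos: [0.5664, 0.1589, 0.1705]
eef_rot: [180.0, 0.1, 18.1]
wrist_force: [0.3, -0.1, 1.6]
grip_width: 0.0856
grip_force: 0.0
```

```bash
python3 -c "
from h import *
togo(.566,.159,.118)"
```

```text
2.8 [0.5664 0.1589 0.1705] [1.7999e+02 7.0000e-02 1.8110e+01] [14.5 23.6 99.6 -0.  56.8 86.4] [ 0.3 -0.1  1.6] units [-0.0005 -0.0005  0.105 ]
```

{"api": "carry_out", "payload": {
  "increments": [
    [[0,0,0.05,0,0,0,1],[0,0,0.104,0,0,0,1],[0,0,0.104,0,0,0,1],[0,0,0.104,0,0,0,1],[0,0,0.104,0,0,0,-1],[0,0,0.104,0,0,0,-1],[0,0,0.104,0,0,0,-1],[0,0,0.104,0,0,0,-1],[0,0,0.104,0,0,0,-1],[0,0,0.104,0,0,0,-1]]
  ],
  "grip_force": 90
}}

```text
clock: 3.8
ee_pos: [0.5668, 0.1604, 0.1182]
eef_rot: [180.0, -0.0, 18.2]
wrist_force: [0.6, -0.8, -0.4]
grip_width: 0.0001
grip_force: 0.0
```

```bash
python3 -c "
from h import *
togo(.566,.159,.112)
t=read_camera('scene');cv2.imwrite('pics/grip.png',cv2.resize(t['img'][120:230,250:370],(600,550))[:,:,::-1])"
```

```text
3.8 [0.5668 0.1604 0.1182] [180.    -0.    18.21] [ 14.6  27.7 101.4  -0.   50.9  86.4] [ 0.6 -0.8 -0.4] units [-0.0024  0.0022  0.0124]
```

View pics/grip.png

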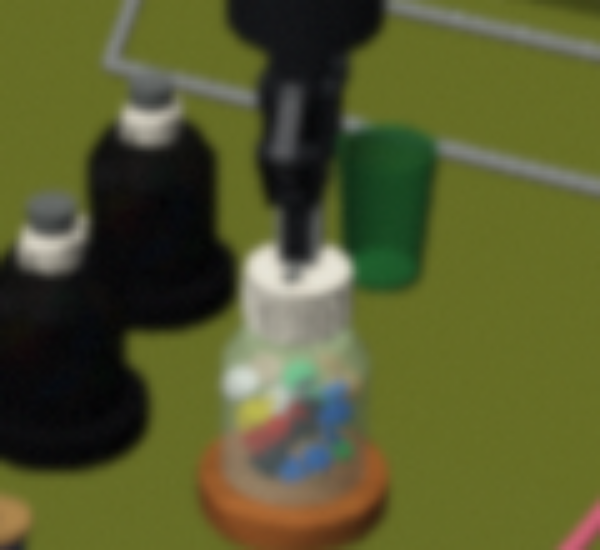

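The fingers have shut completely (width 0). Their tips appear at crop (293,275), just on or above the cap's top, although the reported TCP z is 0.118. I'll check the reported TCP against the image.

```bash
cat >> h.py <<'E'
def proj(c,p):
    q=R.from_euler('xyz',c['attitude'],degrees=True).inv().apply(np.array(p)-c['position'])
    return (q[:2]/q[2]*[c['fx'],c['fy']]+[c['cx'],c['cy']]).round(1)
E
python3 -c "
from h import *
s=read_camera('scene')
print(proj(s,[.5645,.153,.2297]),proj(s,[.5645,.153,.243]))
for z in(.118,.142,.15,.16):print(z,proj(s,[.5668,.160,z]))
st=read_state();print(st)
# tip: dark pixels on cap columns
g=s['img'][150:195,296:324].max(2);print(g[10:34:1,::2])
"
```

```text
[308.1 142.4] [308.2 137.3]
0.118 [309.3 181.6]
0.142 [309.6 173.3]
0.15 [309.6 170.5]
0.16 [309.7 167. ]
{'clock': 3.9, 'joints': array([1.46453000e+01, 2.76602658e+01, 1.01425380e+02, 8.78329934e-04,
       5.09200922e+01, 8.64349414e+01]), 'qvel': array([-0.08927399,  0.16004457,  0.071839  , -0.03955032,  0.04307932,
       -0.08532263]), 'tau': array([ 1.31890360e-03, -5.46609735e+01, -2.34928215e+01,  1.05437985e-04,
        1.80459276e-03, -6.20136893e-05]), 'ee_pos': array([0.56675007, 0.16040957, 0.1180703 ]), 'eef_rot': array([-1.79998963e+02,  5.68448255e-03,  1.82098049e+01]), 'wrist_force': array([-1.50058   , -0.06563569, -0.03933359]), 'moment': array([-0.023297  , -0.01824766,  0.03609974]), 'grip_force': 0.0, 'grip_width': -0.00014496243343577517}
[[109 109 109  90  43  32  21  19  23  66 102  69  50  57]
 [108 109 108  99  72  47  20  19  38  78 103  72  49  58]
 [109 110 109 106  96  60  22  21  51  84 104  70  50  58]
 [109 109 109 109 105  66  23  25  60  87 105  70  49  59]
 [109 108 108 109 106  65  24  26  67  89 105  70  50  58]
 [109 109 110 109 107  66  26 
[... 391 characters left out ...]
8 210 230 218 142  89  86 130 206 228 210 127  95]
 [ 36 124 216 230 226 176 121 130 177 221 229 222 145  96]
 [ 33 127 215 230 228 185 128 162 211 228 229 220 146  93]
 [ 33 125 202 228 228 181 131 179 225 230 228 207 129  90]
 [ 32 127 188 220 227 197 164 200 227 229 220 179 108  86]
 [ 33 132 179 202 219 212 201 216 224 217 192 146 100  87]
 [ 38 134 178 183 199 206 204 208 203 186 154 120 100  97]
 [ 46 139 178 174 178 184 183 178 166 152 138 113 101 106]
 [ 62 141 179 166 164 170 162 156 145 137 139 116 104 107]
 [ 81 142 177 155 158 164 155 150 140 135 138 119 104 109]
 [ 98 140 175 153 158 163 154 146 139 135 131 120 106 108]
 [108 137 174 157 160 164 157 144 135 136 130 119 109 108]]
```

```bash
python3 -c "
from h import *
s=read_camera('scene')
for r in(.0425,.057):
  for z in(.2297,.243,.27):print(r,z,proj(s,[.5645+.31*r,.153-.95*r,z]),'far',proj(s,[.5645-.31*r,.153+.95*r,z]))
cv2.imwrite('pics/wide.png',cv2.resize(s['img'][60:230,220:400],(800,600*950//1007-10),interpolation=2)[:,:,::-1])
"
```

```text
0.0425 0.2297 [305.  150.6] far [311.1 134.6]
0.0425 0.243 [305.1 145.4] far [311.2 129.7]
0.0425 0.27 [305.3 134.8] far [311.5 119.4]
0.057 0.2297 [303.9 153.5] far [312.  132.1]
0.057 0.243 [304.  148.3] far [312.2 127.1]
0.057 0.27 [304.2 137.6] far [312.4 116.9]
```

View pics/wide.png

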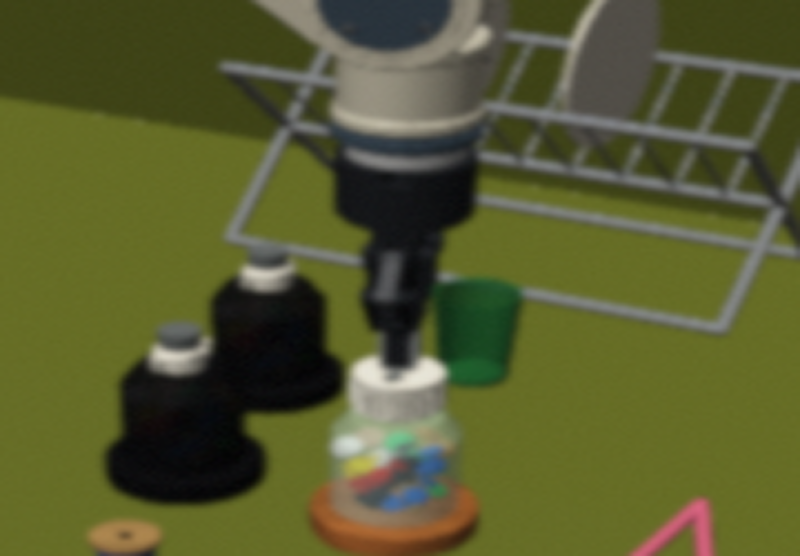

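The near view showed the open fingertips about 27 mm higher than reported, and here the shut tips sit over the middle of the cap's top. So the z reading seems biased. I'll probe by touching the cap top gently with the shut fingers.

{"api": "carry_out", "payload": {
  "increments": [
    [[0,0,0.002,0,0,0,-1],[0,0,0.004,0,0,0,-1],[0,0,0.006,0,0,0,-1],[0,0,0.006,0,0,0,-1]]
  ]
}}

```text
clock: 4.35
ee_pos: [0.5668, 0.1604, 0.1153]
eef_rot: [-180.0, 0.0, 18.2]
wrist_force: [-1.3, -0.4, 3.9]
grip_width: 0.0
grip_force: 2.4
```

Contact came at reported z ≈ 0.1155, where the true cap top is 0.142, so the reported z is about 26.5 mm low. I'll regrip with the reported z at 0.0915.

{"api": "carry_out", "payload": {
  "increments": [
    [[0,0,-0.03,0,0,0,-1],[0,0,-0.03,0,0,0,1],[0,0,-0.03,0,0,0,1],[0,0,-0.03,0,0,0,1],[0,0,-0.03,0,0,0,1],[0,0,-0.03,0,0,0,1],[0,0,-0.03,0,0,0,1],[0,0,-0.03,0,0,0,1]]
  ]
}}

```text
clock: 5.15
ee_pos: [0.5667, 0.1604, 0.13]
eef_rot: [-180.0, 0.0, 18.2]
wrist_force: [0.1, -0.1, -0.2]
grip_width: 0.0853
grip_force: 0.0
```

```bash
python3 -c "
from h import *
togo(.566,.159,.0915)"
```

```text
5.15 [0.5667 0.1604 0.13  ] [-1.800e+02  2.000e-02  1.821e+01] [ 14.6  26.7 101.1  -0.   52.2  86.4] [ 0.1 -0.1 -0.2] units [-0.0022  0.0022  0.077 ]
```

{"api": "carry_out", "payload": {
  "increments": [
    [[-0.002,0.002,0.02,0,0,0,1],[-0.002,0.002,0.04,0,0,0,1],[-0.002,0.002,0.06,0,0,0,1],[-0.002,0.002,0.077,0,0,0,1],[-0.002,0.002,0.077,0,0,0,1],[-0.002,0.002,0.077,0,0,0,1]]
  ]
}}

```text
clock: 5.75
ee_pos: [0.566, 0.1591, 0.0912]
eef_rot: [-180.0, 0.0, 18.2]
wrist_force: [0.3, 0.6, -0.1]
grip_width: 0.0853
grip_force: 0.0
```

{"api": "carry_out", "payload": {
  "increments": [
    [[0,0,0,0,0,0,-1],[0,0,0,0,0,0,-1],[0,0,0,0,0,0,-1],[0,0,0,0,0,0,-1],[0,0,0,0,0,0,-1],[0,0,0,0,0,0,-1]]
  ],
  "grip_force": 90
}}

```text
clock: 6.35
ee_pos: [0.5665, 0.1593, 0.0921]
eef_rot: [180.0, -0.1, 18.2]
wrist_force: [-1.3, 1.1, 4.9]
grip_width: 0.0494
grip_force: 92.0
```

{"api": "carry_out", "payload": {
  "increments": [
    [[0,0,0.004,0,0,0,-1],[0,0,0.008,0,0,0,-1],[0,0,0.012,0,0,0,-1],[0,0,0.012,0,0,0,-1],[0,0,0.012,0,0,0,-1]]
  ]
}}

```text
clock: 6.85
ee_pos: [0.5665, 0.1593, 0.0863]
eef_rot: [-180.0, -0.0, 18.2]
wrist_force: [-1.9, 0.1, 10.0]
grip_width: 0.0491
grip_force: 92.1
```

```bash
python3 -c "
from h import *
togo(.566,.159,.0915)
s=read_camera('scene');cv2.imwrite('pics/press.png',cv2.resize(s['img'][120:230,250:370],(600,550))[:,:,::-1])"
```

```text
6.85 [0.5665 0.1593 0.0863] [-1.800e+02 -5.000e-02  1.821e+01] [ 14.5  30.3 102.4   0.   47.3  86.3] [-1.9  0.1 10. ] units [-0.0011  0.0002 -0.0104]
```

View pics/press.png

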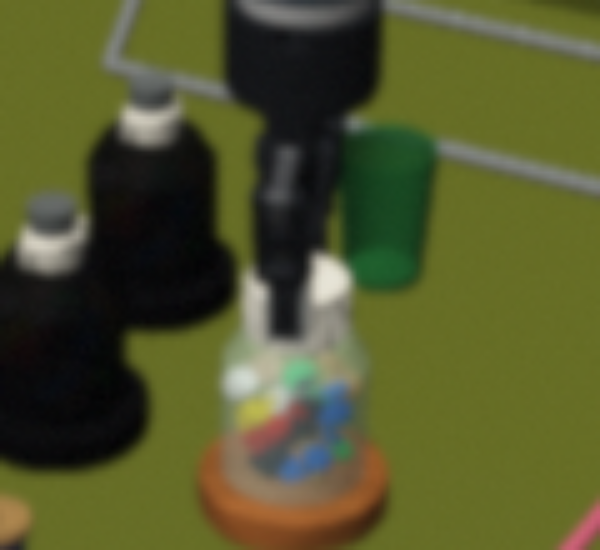

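The fingers hold the skirt (near finger at crop (285,310)), and 10 N of push means about 6 mm of travel. Next is the twist: +yaw is negative about tool z.

{"api": "carry_out", "payload": {
  "increments": [
    [[0,0,0,0,0,-0.04,-1],[0,0,0,0,0,-0.1,-1],[0,0,0,0,0,-0.16,-1],[0,0,0,0,0,-0.22,-1],[0,0,0,0,0,-0.28,-1],[0,0,0,0,0,-0.34,-1],[0,0,0,0,0,-0.4,-1],[0,0,0,0,0,-0.4,-1]]
  ]
}}

```text
clock: 7.7
ee_pos: [0.5675, 0.1595, 0.0867]
eef_rot: [179.9, -0.1, 54.4]
wrist_force: [0.2, -0.1, 8.8]
grip_width: 0.0494
grip_force: 92.3
```

{"api": "carry_out", "payload": {
  "increments": [
    [[0,0,0,0,0,-0.05,-1],[0,0,0,0,0,-0.12,-1],[0,0,0,0,0,-0.19,-1],[0,0,0,0,0,-0.26,-1],[0,0,0,0,0,-0.33,-1],[0,0,0,0,0,-0.4,-1],[0,0,0,0,0,-0.45,-1],[0,0,0,0,0,-0.45,-1],[0,0,0,0,0,-0.45,-1]]
  ]
}}

```text
clock: 8.6
ee_pos: [0.5675, 0.1595, 0.0867]
eef_rot: [179.8, -0.0, 94.7]
wrist_force: [0.5, 0.4, 9.1]
grip_width: 0.0492
grip_force: 92.3
```

```bash
python3 -c "
from h import *
togo(.566,.159,.0915);print(read_state()['moment'])
s=read_camera('scene');t=read_camera('top')
cv2.imwrite('pics/twist.png',np.hstack([cv2.resize(x,(400,400)) for x in(s['img'][140:220,270:350],t['img'][180:260,180:260])])[:,:,::-1])"
```

```text
8.6 [0.5675 0.1595 0.0867] [ 1.7984e+02 -2.0000e-02  9.4720e+01] [ 14.5  30.2 102.3  -0.   47.3   9.8] [0.5 0.4 9.1] units [-0.0007 -0.003  -0.0096]
[-0.01876664  0.03670564  0.0381544 ]
```

View pics/twist.png

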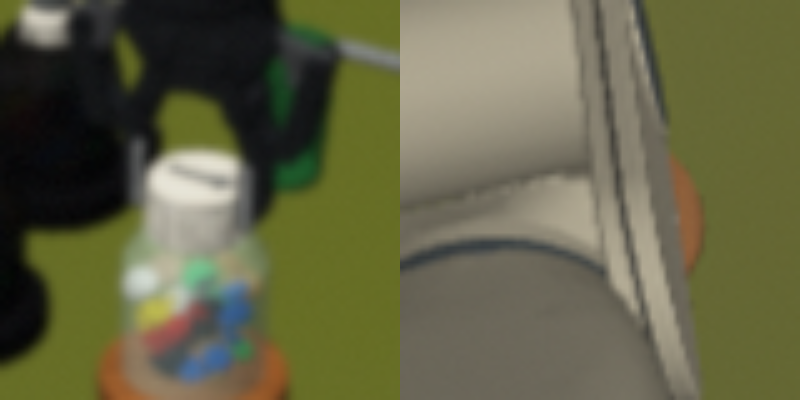

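The arrow now runs across the view, from crop (170,168) to (230,185), so the cap turned about 76° with the gripper. Now the lift.

{"api": "carry_out", "payload": {
  "increments": [
    [[0,0,-0.02,0,0,0,-1],[0,0,-0.04,0,0,0,-1],[0,0,-0.07,0,0,0,-1],[0,0,-0.1,0,0,0,-1],[0,0,-0.13,0,0,0,-1],[0,0,-0.16,0,0,0,-1],[0,0,-0.19,0,0,0,-1],[0,0,-0.21,0,0,0,-1],[0,0,-0.22,0,0,0,-1],[0,0,-0.22,0,0,0,-1]]
  ]
}}

```text
clock: 9.7
ee_pos: [0.5665, 0.1592, 0.1964]
eef_rot: [179.9, -0.0, 94.7]
wrist_force: [-0.5, -0.1, -0.4]
grip_width: 0.0496
grip_force: 92.9
```

{"api": "carry_out", "payload": {
  "increments": [
    [[0,0,0,0,0,0,-1],[0,0,0,0,0,0,-1],[0,0,0,0,0,0,-1],[0,0,0,0,0,0,-1],[0,0,0,0,0,0,-1]]
  ]
}}

```text
clock: 10.2
ee_pos: [0.5661, 0.1591, 0.1954]
eef_rot: [-180.0, 0.0, 94.7]
wrist_force: [-0.2, -0.1, -0.4]
grip_width: 0.0494
grip_force: 92.9
```

```bash
python3 -c "
from h import *
togo(.566,.159,.2)
s=read_camera('scene')
cv2.imwrite('pics/end.png',s['img'][:,:,::-1])"
```

```text
10.2 [0.5661 0.1591 0.1954] [-179.97    0.     94.71] [14.5 21.8 98.6  0.  59.6  9.8] [-0.2 -0.1 -0.4] units [-0.0002 -0.0001 -0.0093]
```

View pics/end.png

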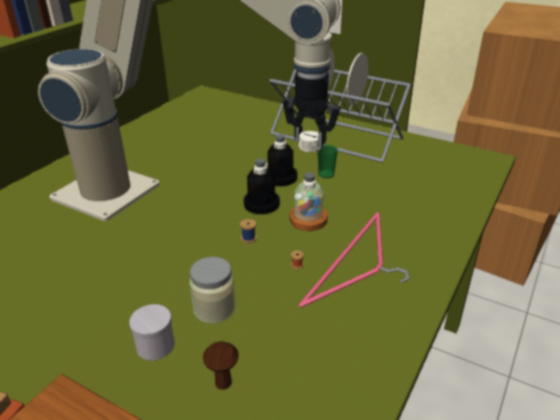

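The cap is held upright at pixel (310,141), above the open jar neck at (309,181). Everything else is where it was.

```bash
python3 -c "
from workcell import *
print(close_job())"
```

```text
the job is handed in; nothing more can be done
None
```

The button jar is open and the job is handed in at about 10 s of the 38 s: the cap was pressed about 6 mm, turned about 76° and lifted, and the gripper holds it upright and still about 10 cm above the jar with nothing else moved; no verdict came back. One regrip was needed, because the first grasp closed above the cap: the reported TCP height read about 26 mm low.

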